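Slide the sample board home on the colour-comparison stand

TASK

With shut fingers, gently push the blue sample board, by its upright end lip, along its rails towards the colour chart until you feel it drop into its locating notches, then leave it sitting there flat and take the hand away. The brown sample jar must ride along standing upright on the board and not be touched; do not lift the board, and leave the wash bottle, beaker and small clear jar where they are.

Things in the scene. Friction and masses are not known exactly. Their poses are not given: they have to be found in the camera images.
- stand: Fixed light-grey stand, 400 x 150 mm. Origin on the table (z = 0) near its middle; x axis along the rails in the sliding direction, towards the chart; z up. Two dark steel rails 18 mm wide at y = +-43 mm, tops at z = 25 mm; grey side guides 38 mm high, inner faces at y = +-56.5 mm. Its x axis is within 0.65 rad of world +y (the robot's left).
- notch (a point): Rail-top middle (x = 110, y = 0, z = 25 mm of the stand) between the two forward notches. Each rail has two notches with yellow floors, 18 mm long, 7 mm deep, upright walls, centred at x = -30 and 110 mm of the stand. Just past the notches there is no other stop: a board that misses them runs on.
- chart (a point): Foot of the upright white colour chart with six coloured stripes across the stand's end (x = 170, y = 0, z = 12 mm of the stand): 10 mm thick, 130 mm wide, top at z = 112 mm.
- seat (a point): Point on the stand (x = 40, y = 0, z = 18 mm) where the origin of board comes to lie when its four feet are in the four notches (up to 2 mm play each way along x).
- board: Loose blue board, 180 (x) x 110 mm (y), 0.35 to 0.7 kg, axes as the stand's (guides leave 1.5 mm each side). Origin mid-board at the underside of its feet (14 x 14 x 8 mm at x = +-70, y = +-43 mm); plate 8 to 18 mm above it. It starts on the rail tops (origin z = 25 mm), 50 to 110 mm short of the seat, and drops 7 mm there. Sliding takes about 2 to 6 N; notched, it goes no farther.
- lip (a point): Middle of the outer (-x) face of the upright lip at the board's tail, where to push it towards +x: 90 mm behind the board's origin and 36 mm above it (z = 61 mm sliding, 54 mm seated). The lip is 90 mm wide, 8 mm thick, its face 18 to 53 mm above the board's origin.
- sample: Brown sample jar with white cap, 44 mm diameter, 80 mm high, 0.12 kg, standing loose on the board (on its white paper) forward of the middle. Origin under its centre. Not to be touched.
- wash: White wash bottle with red cap and yellow label, 64 mm diameter, 130 mm high, standing on the table on the stand's -y side near the chart. Origin under its centre.
- beaker: Clear glass beaker, 60 mm diameter, 75 mm high, standing on the table on the stand's -y side. Origin under its centre.
- jar: Small clear jar with blue cap, 44 mm diameter, 55 mm high, standing on the table on the stand's +y side. Origin under its centre.
There are look-alikes about, which are no part of the job. There is more than one size of the board; the job needs the largest.

How it is judged:
By the outcome, as a careful person would: the job done as asked, in the order asked, and still so for the second after the job is handed in, with the robot touching nothing.
It also fails if it takes over 38 s, if anything falls off the work surface, if the arm or the gripper's body presses on something with over 40 N, if the wrist force passes 120 N, or if a joint passes its speed limit or range.

ROBOT

A 7-joint arm with a two-finger parallel gripper is mounted at the origin on the work surface. World frame = base frame: x ahead of the robot, y to its left, z up, the work surface at z = 0. Lengths are in mm, angles in rad, forces in N, time in s.
With the tool pointing down it reaches from about 400 to 925 mm from the base axis. Payload 4.1 kg.
Tool frame: the origin (TCP) lies on the centre line of the jaws, within the pads' length; the fingertips stand 25 mm ahead of it and the grasp point (between the pads) lies 6 mm ahead of it; z points along the fingers, y is the direction in which the jaws open and shut (so a half turn about z gives the same grasp; the last joint's range is limited). The gripper opens to 85 mm and grips with 20 to 120 N. Pads are 22 mm wide; open, the fingers measure 114 mm over their backs; the gripper's body (76 mm by 85 mm) begins 54 mm behind the grasp point. The pads swing forward as they close: fully open they stand 13 mm farther back than shut.
Start: joints at [-0.099, 0.398, 0.045, 1.537, -0.019, 1.207, -0.051], TCP at [650.031, 0.031, 256.347] pointing down, gripper open.
Joint ranges: [-2.82, 2.82], [-0.49, 2.23], [-1.37, 1.46], [0, 2.46], [-1.36, 4.5], [0.23, 2], [-2.94, 2.94]. Speed limits (rad/s): [2.57, 2.57, 3.14, 3.14, 3.14, 3.14, 3.14].

INTERFACE

Orientations are given as a rotation vector (axis times angle).
In Python, from station import ctrl gives the robot as it stands. The module is installed in compiled form; this text tells all that it offers.
- The arm moves only by the tool carry_out, never from a script. Its argument "rows" is one flat list of numbers, 7 for each row, row after row: the shift along the tool's x, y, z in mm, then the turn, a rotation vector about the tool's x, y, z in rad, then the finger opening in mm, from 0 to 85.4. A call has 1 to 10 rows; each row shifts and turns the commanded pose from where the row before left it, along the tool's axes as they then stand; what a row does not reach is not made up. A row lasts 1/10 s, in which the tool goes at most 50 mm and 8.59 degrees, less where a joint would pass 70% of its speed; a pose out of reach is approached as far as the arm can. A call is refused whole if a number of a shift passes 50 or a number of a turn 0.15, either way. A call with a gripper value outside its range is refused whole. The fingers move at their own pace and stop on an object; "squeeze" is the grip in N (left out, the last holds). Time passes only in rows, so rows that do not move let the fingers close. It gives the time, the measured TCP pose, the force and the opening at its end, in the units of the state.
- ctrl.state(): the state, without advancing time (a new reading comes with each control period).
- ctrl.read_camera(name): name is "scene" or "side" or "wrist"; returns a dict with "image" (400x640x3 uint8, red, green, blue), "z_map" (400x640 float32, mm along the optical axis (not along the pixel's ray), 0 where there is no reading), "fx", "fy", "cx", "cy" (pixels), "cam_to_world" (4x4, takes a point from camera to world coordinates). Camera axes: x right, y down, z forward; pixel columns grow to the right and rows downward; lengths in mm; the calibration is good to about 2 mm. A picture is of the moment at which its call begins.
- ctrl.close_job(): hands the job in, once; it reports no verdict.
The state is a dict: "clock": time; "joint_pos": joint angles; "joint_vel": joint speeds; "joint_efforts": joint torques, N m; "position": TCP position; "ee_rot": TCP orientation; "ft_force": force on the tool from outside, world axes, zero at the start; "ft_torque": the same for the moment, N m; "grip_width": finger opening in mm.
Only numpy, scipy, OpenCV 4.12 (cv2) and the standard library are available. Lean on these libraries where they do the work, as an engineer would, in place of code of your own. Each camera call takes 0.05 s, during which the arm holds its last target. There are 200 camera calls.

## Working session

There is one attempt and no reset: what is moved stays moved. The work goes in short steps, Python scripts to look and compute and a tool call to move; the robot and the scene stay as the last step left them, time stands still between calls to the robot, and variables do not carry over. Pictures are saved under pics/ and viewed, about 8 in all and at most 12, crops included, and the job is handed in when it is done.

Besides the shell and the picture viewer there is one more tool, called after "Call:" as name(argument=value, ...), one argument or row to a line, values as JSON. carry_out: Moves the arm, as the interface text tells. Its arguments: {"type":"object","properties":{"rows":{"type":"array"},"squeeze":{"type":"number"}},"required":["rows"]}

```bash
mkdir -p pics
cat > h.py <<'E'
import numpy as np, cv2, pickle
from station import ctrl
def grab(n):
    d=ctrl.read_camera(n); pickle.dump(d,open(f'{n}.pkl','wb')); return d
def load(n): return pickle.load(open(f'{n}.pkl','rb'))
def pts(d):
    z=d['z_map']; v,u=np.mgrid[:z.shape[0],:z.shape[1]]
    P=np.stack([(u-d['cx'])*z/d['fx'],(v-d['cy'])*z/d['fy'],z],-1)
    T=np.array(d['cam_to_world']); W=P@T[:3,:3].T+T[:3,3]; W[z==0]=np.nan; return W
def ray(d,u,v,h):
    T=np.array(d['cam_to_world']); r=T[:3,:3]@np.array([(u-d['cx'])/d['fx'],(v-d['cy'])/d['fy'],1]); o=T[:3,3]
    return o+r*(h-o[2])/r[2]
def save(n,im): cv2.imwrite(f'pics/{n}.png',cv2.cvtColor(im,cv2.COLOR_RGB2BGR))
E
python3 - <<'E'
from h import *
for n in('scene','side'):
    d=grab(n); save(n,d['image']); print(n,d['fx'],np.round(d['cam_to_world'],2).tolist())
s=ctrl.state(); print(s)
E
```

```text
scene 367.6839821273116 [[-0.85, 0.37, -0.36, 888.72], [0.52, 0.6, -0.6, 585.49], [-0.01, -0.7, -0.71, 703.26], [0.0, 0.0, 0.0, 1.0]]
side 497.2560786545612 [[-0.83, -0.42, 0.35, 190.69], [-0.55, 0.62, -0.56, 683.65], [0.02, -0.66, -0.75, 910.55], [0.0, 0.0, 0.0, 1.0]]
{'clock': 0.1, 'joint_pos': array([-0.09898551,  0.39911889,  0.04506142,  1.53773761, -0.01869025,
        1.20689395, -0.05067304]), 'joint_vel': array([ 0.00103194, -0.00146307, -0.00074999, -0.00524328,  0.00070811,
        0.00054407,  0.00182244]), 'joint_efforts': array([ 3.69826899e-03, -4.76260614e+01,  1.37053739e+00, -2.54949743e+01,
        1.21164820e-02,  5.01686634e-03, -1.94127927e-05]), 'position': array([6.49484668e+02, 1.30586412e-03, 2.55374557e+02]), 'ee_rot': array([-2.22052860e+00, -2.22076207e+00,  2.07654626e-03]), 'ft_force': array([-0.21986374, -0.24823807,  0.21444409]), 'ft_torque': array([ 0.01162447, -0.02716326,  0.01403946]), 'grip_width': 85.23373110829972}
```

View pics/scene.png

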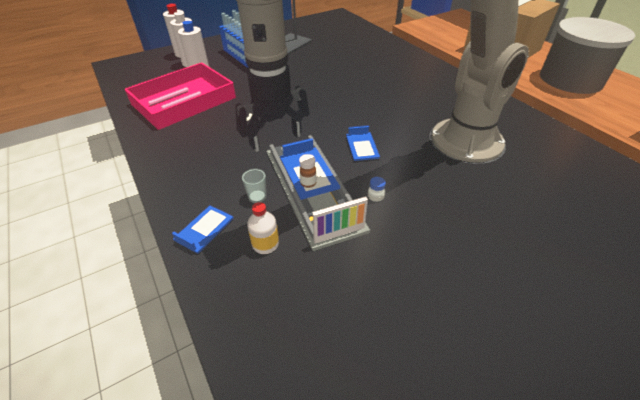

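View pics/side.png

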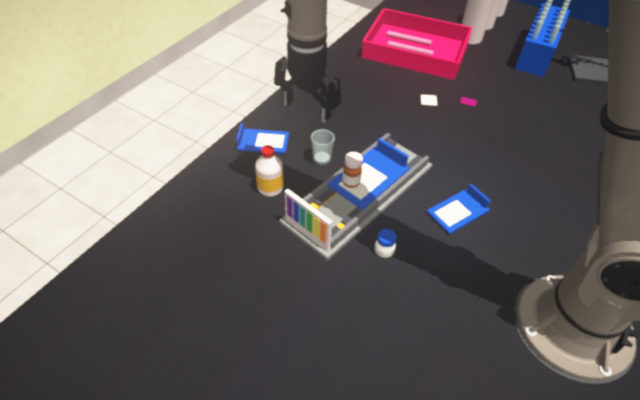

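Both views show the same layout. The board on the stand, carrying the brown jar, is at scene (308,170) and side (370,178), with its lip at scene (298,147) and side (392,152). The look-alikes are loose small boards at scene (362,145) and (205,228). The chart is at scene (340,220).

Run:
```python
from h import *
for n,box,lk in(('scene',(125,255,255,375),[(120,165,340,385),(200,255,170,240)]),('side',(125,260,275,440),[(180,235,425,495),(120,155,235,292)])):
    d=load(n); W=pts(d); hsv=cv2.cvtColor(d['image'],cv2.COLOR_RGB2HSV)
    blue=(hsv[...,0]>100)&(hsv[...,0]<125)&(hsv[...,1]>150)&(hsv[...,2]>60)
    m=np.zeros(blue.shape,bool); m[box[0]:box[1],box[2]:box[3]]=1
    Wm=W[m]; g=Wm[(Wm[:,2]>5)]
    # guides tops
    gt=Wm[np.abs(Wm[:,2]-38)<3]
    bp=W[m&blue]; print(n,'blue z pct',np.percentile(bp[:,2],[2,25,50,75,98]).round(1))
    for nm,q in(('plate',bp[(bp[:,2]>36)&(bp[:,2]<50)]),('lip',bp[(bp[:,2]>60)&(bp[:,2]<82)]),('chart',Wm[(Wm[:,2]>60)&(Wm[:,2]<116)])):
        if nm=='chart':
            # white-ish / chart: near the far end
            q=q[q[:,1]>q[:,1].max()-90]
        r=cv2.minAreaRect(q[:,:2].astype(np.float32)); print(nm,len(q),np.round(r[0],1),np.round(r[1],1),round(r[2],1),'z',np.round([q[:,2].min(),q[:,2].max()],1))
    hi=g[np.abs(g[:,2]-38)<30]; r=cv2.minAreaRect(g[(g[:,2]<45)][:,:2].astype(np.float32)); print('stand',np.round(r[0],1),np.round(r[1],1),round(r[2],1))
    for b in lk:
        mm=np.zeros(blue.shape,bool); mm[b[0]:b[1],b[2]:b[3]]=1
        q=W[mm&blue]; r=cv2.minAreaRect(q[:,:2].astype(np.float32)); print('look',np.round(r[0]),np.round(r[1]))
d=load('scene'); im=d['image'][120:260,235:400]; save('crop',cv2.resize(im,None,fx=4,fy=4,interpolation=cv2.INTER_CUBIC))
```

```text
scene blue z pct [nan nan nan nan nan]
plate 860 [ 496.6 -106.9] [457.2 207.2] 42.7 z [36.  49.8]
lip 214 [534.5 -28.2] [315.1  85.1] 81.9 z [60.2 81.4]
chart 1462 [626.6  96.3] [ 41.1 259.3] 69.6 z [ 60.1 116. ]
stand [506.3 -60. ] [446.4 362.3] 64.5
look [ 298. -163.] [183.  86.]
look [833. -76.] [137.  82.]
side blue z pct [nan nan nan nan nan]
plate 1275 [488.6 -29.8] [311.6 210. ] 88.6 z [36.2 49.9]
lip 244 [532.5 -27.1] [312.7  91.4] 82.6 z [60.2 81.9]
chart 970 [607.7 104.1] [ 37.1 221.5] 68.6 z [ 60.  115.6]
stand [553.4 -82.8] [409.5 442.5] 35.9
look [ 306. -157.] [168.  84.]
look [838. -73.] [126.  85.]
```

View pics/crop.png

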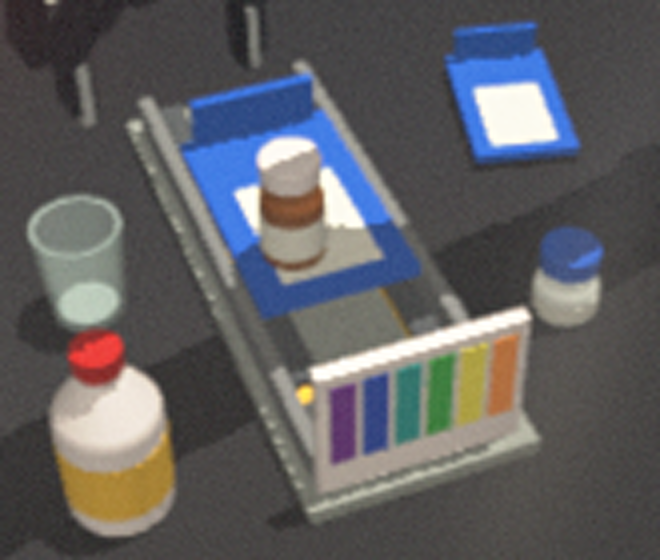

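The crop shows the board on the stand with the jar on its white paper. The plate's front corners are at about scene (302,199) and (340,188), the lip top at (283,145) to (312,139), and the chart's top corners at (313,213) and (367.5,198). The lip is at the far end from the chart, as described.

Run:
```python
from h import *
d=load('scene')
C={'chartL':(313.3,213,112),'chartR':(367.6,198,112),'plL':(302,198.2,43),'plR':(340,187.5,43),'lipL':(283,144.8,78),'lipR':(311.8,139,78),'jarL':(235+537/4,120+435/4,0)}
P={k:ray(d,*v)[:2] for k,v in C.items()}
for k,v in P.items(): print(k,v.round(1))
def ax(L,R): # stand x dir is perpendicular to the R-L line, toward +y
    w=R-L; n=np.array([-w[1],w[0]]); n/=np.linalg.norm(n); n*=np.sign(n[1]); return np.linalg.norm(w).round(1), np.degrees(np.arctan2(n[1],n[0])).round(1),((L+R)/2).round(1)
for a in('chart','pl','lip'): print(a,ax(P[a+'L'],P[a+'R']))
# side view masks: lip and plate by depth, largest component, robust
for n,box in(('scene',(125,205,275,345)),('side',(130,215,325,415))):
    d=load(n); W=pts(d); hsv=cv2.cvtColor(d['image'],cv2.COLOR_RGB2HSV)
    blue=((hsv[...,0]>100)&(hsv[...,0]<125)&(hsv[...,1]>150)&(hsv[...,2]>50)); m=np.zeros_like(blue); m[box[0]:box[1],box[2]:box[3]]=1
    k,l,st,c=cv2.connectedComponentsWithStats((blue&m).astype(np.uint8)); i=1+st[1:,4].argmax(); mm=l==i; print(n,st[i],c[i].round(1))
    q=W[mm]; q=q[np.isfinite(q[:,0])]; print('z',np.percentile(q[:,2],[1,10,30,50,70,90,99]).round(1))
    for zl,zh in((38,47),(55,79)):
        s=q[(q[:,2]>zl)&(q[:,2]<zh)]
        md=np.median(s[:,:2],0); s=s[np.linalg.norm(s[:,:2]-md,axis=1)<115]
        print(zl,len(s),md.round(1),[np.round(x,1) for x in cv2.minAreaRect(s[:,:2].astype(np.float32))])
```

```text
chartL [626.8 108.5]
chartR [498.5 133.3]
plL [594.9  -6.2]
plR [491.3  11.4]
lipL [ 553.  -188.1]
lipR [ 470.5 -169.2]
jarL [485.3 137.3]
chart (np.float64(130.6), np.float64(79.1), array([562.7, 120.9]))
pl (np.float64(105.1), np.float64(80.4), array([543.1,   2.6]))
lip (np.float64(84.7), np.float64(77.1), array([ 511.8, -178.6]))
scene [ 281  139   58   60 1116] [304.  164.7]
z [38.5 41.4 42.7 43.7 45.3 70.3 78.8]
38 801 [ 541.4 -101.1] [array([529.3, -90.6]), array([181.7, 108.7]), np.float64(80.2)]
55 228 [ 515. -175.] [array([ 513.3, -176.1]), array([14.3, 85.2]), np.float64(80.1)]
side [ 329  138   80   71 1586] [378.4 170.2]
z [37.1 40.8 42.4 43.5 45.1 68.  79.4]
38 935 [ 508.9 -128.3] [array([ 525.8, -100.8]), array([161.7, 108.6]), np.float64(81.0)]
55 254 [ 512.9 -173.8] [array([ 513.1, -175.6]), array([11.7, 91.8]), np.float64(79.7)]
```

Measured result:
- The stand's x axis is at about 80° in world, from the chart edge (79.1°), the plate (80.2–81.0°) and the lip (79.7–80.1°).
- The plate measures about 182 x 109 mm, which makes it the largest board.
- The lip's outer face is at about (512.5, -178), with about 80 mm left to go.

I'll move above the spot behind the lip with the tool x axis turned along the rails and the fingers shut.

Call:
carry_out(
  rows=[0, 0, 0, 0, 0, 0.0873, 0, 0, 0, 0, 0, 0, 0.0873, 0, -40, -17.5, 0, 0, 0, 0, 0, -40, -17.5, 0, 0, 0, 0, 0, -40, -17.5, 0, 0, 0, 0, 0, -40, -17.5, 0, 0, 0, 0, 0, -40, -17.5, 0, 0, 0, 0, 0, -39, -17.5, 0, 0, 0, 0, 0, 0, 0, 0, 0, 0, 0, 0],
)

```text
clock: 1.0
position: [500.3, -224.1, 256.2]
ee_rot: [2.417, 2.005, -0.007]
ft_force: [0.8, -0.3, -0.7]
grip_width: 0.1
```

Run:
```python
from h import *
from scipy.spatial.transform import Rotation as R
s=ctrl.state(); print(s['position'],R.from_rotvec(s['ee_rot']).as_matrix().round(3),s['ft_force'],s['grip_width'],s['clock'])
d=grab('wrist'); save('wrist1',d['image']); print(np.round(d['cam_to_world'],2).tolist())
W=pts(d); hsv=cv2.cvtColor(d['image'],cv2.COLOR_RGB2HSV)
blue=((hsv[...,0]>100)&(hsv[...,0]<125)&(hsv[...,1]>150)&(hsv[...,2]>50))
q=W[blue]; q=q[np.isfinite(q[:,0])]
for zl,zh in((39,47),(60,79)):
    s=q[(q[:,2]>zl)&(q[:,2]<zh)]
    s=s[np.linalg.norm(s[:,:2]-np.median(s[:,:2],0),axis=1)<115]
    print(zl,len(s),[np.round(x,1) for x in cv2.minAreaRect(s[:,:2].astype(np.float32))])
```

```text
[ 500.3064947  -224.10586763  256.2128467 ] [[ 0.185  0.983 -0.003]
 [ 0.983 -0.185 -0.003]
 [-0.004 -0.002 -1.   ]] [ 0.81140722 -0.2979718  -0.66565797] 0.11620879719021444 1.0
[[0.98, -0.18, -0.06, 514.68], [-0.19, -0.93, -0.3, -145.09], [-0.0, 0.31, -0.95, 374.58], [0.0, 0.0, 0.0, 1.0]]
39 9094 [array([ 520.6, -129.9]), array([ 98.5, 109. ]), np.float64(80.1)]
60 500 [array([ 512.3, -175.4]), array([ 5.4, 89.6]), np.float64(80.0)]
```

View pics/wrist1.png

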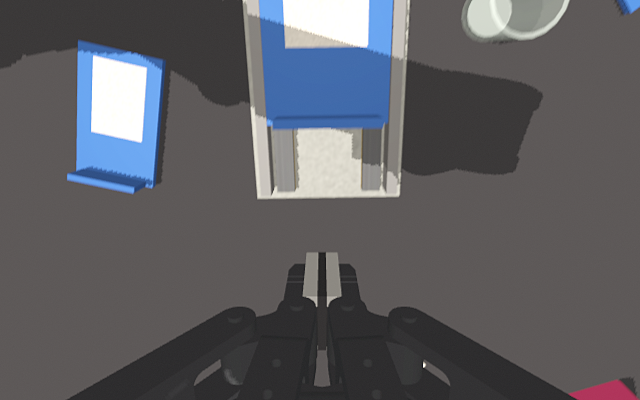

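The wrist view shows the lip at (327,122) and the shut fingertips at (322,255), in line along the rails. The fitted lip is 89.6 mm wide at 80.0°. The fingers are 46 mm behind its face and 3 mm to the side, so I'll correct that and descend.

Call:
carry_out(
  rows=[0, 3.3, 40, 0, 0, -0.012, 0, 0, 0, 40, 0, 0, 0, 0, 0, 0, 40, 0, 0, 0, 0, 0, 0, 35, 0, 0, 0, 0, 0, 0, 20, 0, 0, 0, 0, 0, 0, 8, 0, 0, 0, 0, 0, 0, 0, 0, 0, 0, 0, 0, 0, 0, 0, 0, 0, 0],
)

```text
clock: 1.85
position: [509.6, -217.5, 74.3]
ee_rot: [2.393, 2.034, 0.002]
ft_force: [-0.2, -0.3, 0.7]
grip_width: 0.1
```

Run:
```python
from h import *
s=ctrl.state(); p=s['position']; print(p,s['ft_force'],s['ee_rot'])
r=p[:2]-np.array([511.6,-179.3]); print('along',r@[.1736,.9848],'lat',r@[.9848,-.1736])
```

```text
[ 509.5630073  -217.50400983   74.27482283] [-0.15907875 -0.34606777  0.71977563] [2.39255008e+00 2.03361783e+00 1.98324556e-03]
along -37.97693081778293 lat 4.6261856961079815
```

Call:
carry_out(
  rows=[8, -2.5, 0, 0, 0, 0, 0, 8, -2, 0, 0, 0, 0, 0, 4, 0, 0, 0, 0, 0, 0, 2, 0, 0, 0, 0, 0, 0, 2, 0, 0, 0, 0, 0, 0, 0, 0, 0, 0, 0, 0, 0, 0, 0, 0, 0, 0, 0, 0],
)

```text
clock: 2.55
position: [507.8, -193.5, 73.4]
ee_rot: [2.395, 2.033, 0.0]
ft_force: [0.3, 0.3, -0.0]
grip_width: 0.2
```

```bash
cat > st.py <<'E'
from h import *
s=ctrl.state(); p=s['position']; f=s['ft_force']
r=p[:2]-np.array([511.6,-179.3]); print(round(s['clock'],2),'along',(r@[.1736,.9848]).round(1),'lat',(r@[.9848,-.1736]).round(1),'z',p[2].round(1),'F along',(f[:2]@[.1736,.9848]).round(2),'lat',(f[:2]@[.9848,-.1736]).round(2),'z',f[2].round(2))
E
python3 st.py
```

```text
2.55 along -14.6 lat -1.2 z 73.4 F along 0.37 lat 0.27 z -0.03
```

Now creeping into contact.

Call:
carry_out(
  rows=[1, 0.3, 0, 0, 0, 0, 0, 1, 0.3, 0, 0, 0, 0, 0, 1, 0.3, 0, 0, 0, 0, 0, 1, 0, 0, 0, 0, 0, 0, 1, 0, 0, 0, 0, 0, 0, 1, 0, 0, 0, 0, 0, 0, 1, 0, 0, 0, 0, 0, 0, 1, 0, 0, 0, 0, 0, 0],
)

```text
clock: 3.35
position: [510.1, -185.4, 73.3]
ee_rot: [2.394, 2.034, 0.0]
ft_force: [-0.1, -2.1, -0.9]
grip_width: -0.3
```

```bash
python3 st.py
```

```text
3.35 along -6.2 lat -0.4 z 73.3 F along -2.06 lat 0.23 z -0.88
```

In contact at about 2 N. I'll push at 20 mm/s for the first part.

Call:
carry_out(
  rows=[1.5, 0, 0, 0, 0, 0, 0, 2, 0, 0, 0, 0, 0, 0, 2, 0, 0, 0, 0, 0, 0, 2, 0, 0, 0, 0, 0, 0, 2, 0, 0, 0, 0, 0, 0, 2, 0, 0, 0, 0, 0, 0, 2, 0, 0, 0, 0, 0, 0, 2, 0, 0, 0, 0, 0, 0, 2, 0, 0, 0, 0, 0, 0, 2, 0, 0, 0, 0, 0, 0],
)

```text
clock: 4.35
position: [513.1, -166.1, 73.3]
ee_rot: [-2.394, -2.034, -0.0]
ft_force: [-1.1, -2.5, -0.8]
grip_width: 0.0
```

```bash
python3 st.py; python3 -c "
from h import *
d=grab('side'); im=d['image'][110:270,260:460]; save('side2',cv2.resize(im,None,fx=3,fy=3,interpolation=cv2.INTER_CUBIC))"
```

```text
4.35 along 13.3 lat -0.8 z 73.3 F along -2.69 lat -0.66 z -0.77
```

View pics/side2.png

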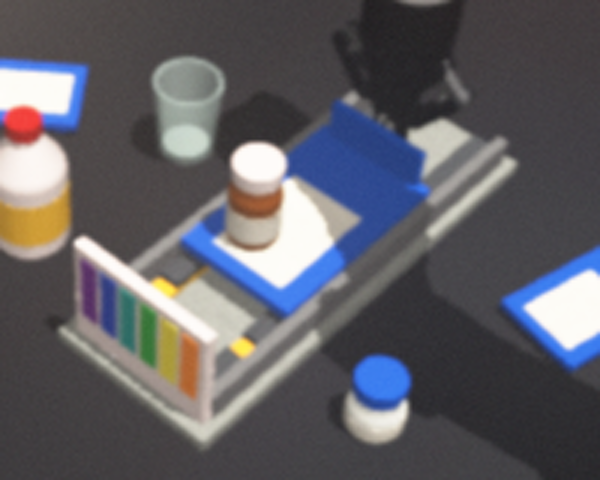

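The crop shows the jar upright on the board, the board square in its guides, and the yellow notches still clear ahead at crop (163,288) and (243,348). I'll continue.

Call:
carry_out(
  rows=[2, 0, 0, 0, 0, 0, 0, 2, 0, 0, 0, 0, 0, 0, 2, 0, 0, 0, 0, 0, 0, 2, 0, 0, 0, 0, 0, 0, 2, 0, 0, 0, 0, 0, 0, 2, 0, 0, 0, 0, 0, 0, 2, 0, 0, 0, 0, 0, 0, 2, 0, 0, 0, 0, 0, 0, 2, 0, 0, 0, 0, 0, 0, 2, 0, 0, 0, 0, 0, 0],
)

```text
clock: 5.4
position: [516.4, -146.4, 73.3]
ee_rot: [2.394, 2.034, 0.0]
ft_force: [-0.7, -2.9, -2.0]
grip_width: 0.2
```

```bash
python3 st.py
```

```text
5.4 along 33.3 lat -1.0 z 73.3 F along -2.96 lat -0.19 z -1.97
```

Call:
carry_out(
  rows=[2, 0, 0, 0, 0, 0, 0, 2, 0, 0, 0, 0, 0, 0, 2, 0, 0, 0, 0, 0, 0, 2, 0, 0, 0, 0, 0, 0, 2, 0, 0, 0, 0, 0, 0, 1.5, 0, 0, 0, 0, 0, 0, 1.5, 0, 0, 0, 0, 0, 0],
)

```text
clock: 6.1
position: [518.6, -133.6, 73.4]
ee_rot: [2.394, 2.034, 0.0]
ft_force: [-0.9, -2.5, -1.9]
grip_width: -0.0
```

```bash
python3 st.py
cat > meas.py <<'E'
from h import *
from sys import argv
d=grab('side'); W=pts(d); hsv=cv2.cvtColor(d['image'],cv2.COLOR_RGB2HSV)
b=((hsv[...,0]>100)&(hsv[...,0]<125)&(hsv[...,1]>150)&(hsv[...,2]>40))
L=np.array([511.6,-179.3]); P=(W[...,:2]-L); a=P@[.1736,.9848]; l=P@[.9848,-.1736]
m=b&(np.abs(l)<48)&(a>-5)&(a<275)&(W[...,2]>25)&(W[...,2]<90)
pl=m&(W[...,2]<60)
print('plate a pct',np.percentile(a[pl],[1,2,50,98,99]).round(1),'z med',np.median(W[...,2][pl]).round(1))
for lo in range(20,260,30):
    q=pl&(a>lo)&(a<lo+30)
    if q.sum()>20: print(lo,q.sum(),np.median(W[...,2][q]).round(1))
w=m&(W[...,2]>60); print('lip a',np.percentile(a[w],[2,50,98]).round(1),'ztop',np.percentile(W[...,2][w],95).round(1))
im=d['image'][110:270,260:460]; save(argv[1],cv2.resize(im,None,fx=3,fy=3,interpolation=cv2.INTER_CUBIC))
E
python3 meas.py side3
```

```text
6.1 along 46.2 lat -1.0 z 73.4 F along -2.61 lat -0.49 z -1.88
plate a pct [ 63.3  64.1 103.5 238.  238.6] z med 43.1
50 322 44.4
80 351 42.9
110 147 43.2
140 51 42.2
170 51 43.0
200 127 42.5
230 151 42.6
lip a [60.4 65.7 68.6] ztop 79.4
```

The board's front is at about 238, against an estimated 265 ± 5 when seated. Slower from here on.

Call:
carry_out(
  rows=[1.5, 0, 0, 0, 0, 0, 0, 1.5, 0, 0, 0, 0, 0, 0, 1.5, 0, 0, 0, 0, 0, 0, 1.5, 0, 0, 0, 0, 0, 0, 1.5, 0, 0, 0, 0, 0, 0, 1.5, 0, 0, 0, 0, 0, 0, 1.5, 0, 0, 0, 0, 0, 0, 1.5, 0, 0, 0, 0, 0, 0, 1.5, 0, 0, 0, 0, 0, 0, 1.5, 0, 0, 0, 0, 0, 0],
)

```text
clock: 7.15
position: [521.0, -118.8, 73.3]
ee_rot: [2.394, 2.034, 0.0]
ft_force: [-0.3, -2.7, -1.8]
grip_width: -0.1
```

```bash
python3 st.py; python3 meas.py side4
```

```text
7.15 along 61.2 lat -1.3 z 73.3 F along -2.72 lat 0.2 z -1.79
plate a pct [ 78.6  79.1 117.  251.8 252.9] z med 43.2
50 56 48.2
80 458 43.4
110 290 43.0
140 55 42.6
170 48 42.7
200 66 42.5
230 214 43.0
lip a [75.2 80.6 83.8] ztop 79.8
```

Call:
carry_out(
  rows=[1, 0, 0, 0, 0, 0, 0, 1, 0, 0, 0, 0, 0, 0, 1, 0, 0, 0, 0, 0, 0, 1, 0, 0, 0, 0, 0, 0, 1, 0, 0, 0, 0, 0, 0],
)

```text
clock: 7.7
position: [521.8, -113.6, 73.4]
ee_rot: [-2.394, -2.034, -0.0]
ft_force: [0.7, -2.7, -0.6]
grip_width: -0.2
```

Call:
carry_out(
  rows=[1, 0, 0, 0, 0, 0, 0, 1, 0, 0, 0, 0, 0, 0, 1, 0, 0, 0, 0, 0, 0],
)

```text
clock: 8.0
position: [522.3, -111.2, 73.4]
ee_rot: [2.394, 2.033, 0.0]
ft_force: [-0.3, -3.4, -0.3]
grip_width: -0.1
```

Call:
carry_out(
  rows=[1, 0, 0, 0, 0, 0, 0, 1, 0, 0, 0, 0, 0, 0, 1, 0, 0, 0, 0, 0, 0],
)

```text
clock: 8.3
position: [522.4, -110.6, 73.5]
ee_rot: [2.394, 2.031, -0.003]
ft_force: [-0.2, -10.2, -0.2]
grip_width: 0.2
```

```bash
python3 st.py; python3 meas.py side5
```

```text
8.3 along 69.5 lat -1.3 z 73.5 F along -10.12 lat 1.6 z -0.19
plate a pct [ 85.9  86.8 116.8 253.8 258.8] z med 36.3
80 469 37.4
110 367 36.1
140 77 36.3
170 51 35.9
200 55 35.7
230 90 35.5
lip a [83.1 88.7 92.1] ztop 73.3
```

The force jumped to 10 N, and the plate's height fell from 43 to 36 mm along its whole length, so the board has dropped into the notches. I'll back off, then rise.

Call:
carry_out(
  rows=[-2, 0, 0, 0, 0, 0, 0, -3, 0, 0, 0, 0, 0, 0, -6, 0, 0, 0, 0, 0, 0, -15, 0, 0, 0, 0, 0, 0, -20, 0, 0, 0, 0, 0, 0, -20, 0, 0, 0, 0, 0, 0, -5, 0, -20, 0, 0, 0, 0, 0, 0, -40, 0, 0, 0, 0, 0, 0, -45, 0, 0, 0, 0, 0, 0, -40, 0, 0, 0, 0],
)

```text
clock: 9.35
position: [511.4, -177.6, 220.4]
ee_rot: [2.394, 2.034, 0.002]
ft_force: [0.6, -0.1, -0.4]
grip_width: 0.3
```

Call:
carry_out(
  rows=[-10, 0, -30, 0, 0, 0, 0, 0, 0, 0, 0, 0, 0, 0, 0, 0, 0, 0, 0, 0, 0, 0, 0, 0, 0, 0, 0, 0],
)

```text
clock: 9.75
position: [508.9, -187.0, 246.9]
ee_rot: [-2.392, -2.033, 0.001]
ft_force: [-0.3, -0.2, -0.0]
grip_width: 0.0
```

```bash
python3 st.py; python3 meas.py side6
```

```text
9.75 along -8.1 lat -1.4 z 246.9 F along -0.24 lat -0.31 z -0.03
plate a pct [ 86.3  86.9 117.7 254.5 258.5] z med 36.4
80 466 37.6
110 366 36.0
140 78 36.1
170 52 36.0
200 58 35.8
230 87 35.8
lip a [82.7 88.8 91.8] ztop 73.0
```

View pics/side6.png

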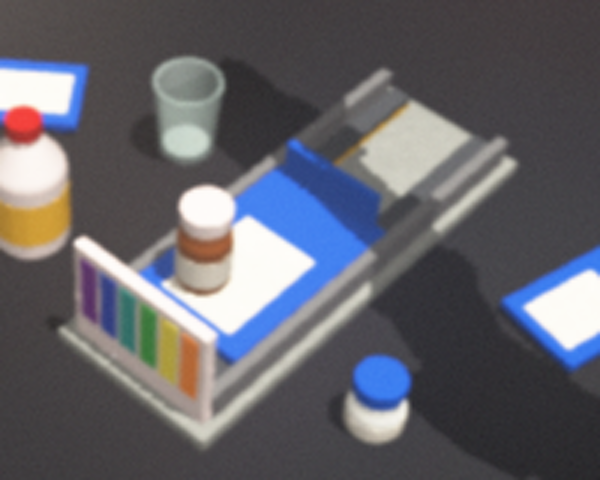

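The crop shows the board seated low and flat between the guides. The jar is upright at crop (205,240), and the beaker, wash bottle and small jar haven't moved. The hand is clear with force near 0, so I'm handing in.

```bash
python3 -c "
from h import *
print(ctrl.close_job())"
```

```text
the job is handed in; nothing more can be done
None
```

The blue board is seated in its notches, and I handed the job in at about 9.8 s (limit 38 s). I pushed it by its lip with shut fingers for about 75–80 mm along the rails, at 10–20 mm/s and about 3 N. When it dropped and stopped, the force rose to 10 N, and I backed the hand straight off and raised it clear.

- **Seating:** the plate's height fell from 43 to 36 mm, the expected 7 mm. It read 35.8–37.6 mm along its length, so it lies flat, and it did not move when the hand withdrew. The front edge stopped at about 259 mm on my scale, against an estimate of 265 ± 5 mm; the height drop and hard stop show it is seated.
- **Other objects:** the last picture shows the brown jar upright on the board, and the wash bottle, beaker and small clear jar where they were. I checked those by eye, not by measurement.
- **Hand:** it ended clear above the stand, with the measured force within 0.5 N of zero.

No check failed.

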